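# Close the label printer and hold its recessed reset button

### The arm

A 6-joint arm with a two-finger parallel gripper is mounted at the origin on the work surface. World frame = base frame: x ahead of the robot, y to its left, z up, the work surface at z = 0. Lengths are in m, angles in degrees, forces in N, time in s.
With the tool pointing down it reaches from about 0.275 to 1 m from the base axis. Payload 8.4 kg.
Tool frame: the origin (TCP) lies midway between the tips of the shut fingers; the grasp point (between the pads) lies 19 mm behind it; z points along the fingers, y is the line along which they close (so a half turn about z gives the same grasp; the last joint's range is limited). The gripper opens to 85 mm and grips with 20 to 120 N. Pads are 22 mm wide; open, the fingers measure 114 mm over their backs; the gripper's body (76 mm by 85 mm) begins 54 mm behind the grasp point. The pads swing forward as they close: fully open they stand 13 mm farther back than shut.
Start: joints at [-65.111, 20.225, 93.587, -0, 66.188, -0.138], TCP at [0.264, -0.566, 0.231] pointing down, gripper open.
Joint ranges: [-150.9, 150.9], [-52.94, 120.26], [3.33, 152.33], [-74.26, 254.26], [0, 154.13], [-172.89, 172.89]. Speed limits (degrees/s): [127.2, 127.2, 159.86, 180, 180, 180].

### API

Orientations are given as a 3x3 rotation matrix whose columns are the frame's x, y, z axes.
In Python, from cell import * gives the robot as it stands.
- The arm moves only by the tool send_rows, never from a script. Its argument "motion" is a list of rows, each a list of 4 numbers: the shift along the tool's x, y, z in m, then the turn about the tool's z in rad. A call has 1 to 8 rows; each row shifts and turns the commanded pose from where the row before left it, along the tool's axes as they then stand; what a row does not reach is not made up. A row lasts 1/12 s, in which the tool goes at most 41.7 mm and 7.16 degrees, less where a joint would pass 70% of its speed; a pose out of reach is approached as far as the arm can. A call with a gripper value outside its range is refused whole. "grip" is the finger opening in m, from 0 to 0.0854, set as the call begins (left out, the last holds). The fingers move at their own pace and stop on an object; the grip force is fixed at half the most. Time passes only in rows, so rows that do not move let the fingers close. It gives the time, the measured TCP pose, the force and the opening at its end, in the units of the state.
- get_state(): the state, without advancing time (a new reading comes with each control period).
- snapshot(name): name is "side" or "top"; returns (picture, depth): 480x640x3 uint8, red, green, blue; 480x640 float32, m along the optical axis (not along the pixel's ray), 0 where there is no reading.
- camera_params(name): a dict with "fx", "fy", "cx", "cy" (pixels), "R" (3x3) and "t" (3): a world point X has camera coordinates R X + t. Camera axes: x right, y down, z forward; pixel columns grow to the right and rows downward; lengths in m; the calibration is good to about 2 mm. A picture is of the moment at which its call begins. camera_params takes no time and is no camera call.
- finish_job(): hands the job in, once; it reports no verdict.
The state is a dict: "time": time; "q": joint angles; "qvel": joint speeds; "joint_torque": joint torques, N m; "tool_pos": TCP position; "eef_rot": TCP orientation; "ft_force": force on the tool from outside, world axes, zero at the start; "ft_torque": the same for the moment, N m; "finger_gap": finger opening in m.
Only numpy, scipy, OpenCV 4.12 (cv2) and the standard library are available. Lean on these libraries where they do the work, as an engineer would, in place of code of your own. Each camera call takes 0.05 s, during which the arm holds its last target. There are 200 camera calls.

### The job

A fresh roll of labels has been loaded into the white label printer on the craft table. Swing its open cover gently down until it is fully shut, then take the red embossing stylus out of the wooden tool stand, reach its steel tip through the orange-rimmed hole on the printer's front deck and hold the recessed reset button down so that the printer calibrates. Finish while still gripping the stylus and holding the button down, and leave everything else on the table where it is.

Things in the scene. Friction and masses are not known exactly. Their poses are not given: they have to be found in the camera images.
- printer: White desktop label printer, fixed, 230 (x) x 180 (y) mm. Origin: centre of its underside; z up; -x is its front, +x its back, where the cover is hinged. Level grey front deck: x = -115 to -49 mm, full width, top 97 mm above the table. The shut cover stands behind it, x = -49 to +113 mm, top at z = 146 mm; only its 70 mm wide thumb lip reaches 6 mm further forward.
- hole (a point): Centre of the mouth of the round hole, level with the deck's top. 12 mm in diameter, straight down, orange rim; at (-83, -50, 97) mm in the printer's frame. The red button's flat top (9.6 mm across) is 14 mm below the mouth when not pressed. (The flat blue feed key at the other end of the deck is not wanted.)
- reset_key (a joint): Travel of the red recessed button, m: 0 = up, 0.005 = fully down (end stop). Spring: about 1.4 N starts it, about 5 N holds it fully down; it springs back when let go.
- cover (a joint): Angle of the printer's cover, rad: 0 = fully shut, grows as it opens upwards and backwards about its hinge; starts at 1.15 to 1.5, can go to 1.7. Stiff hinge: the cover stays where it is left, about 1 to 4 N at the free edge moves it; no latch, a firm stop at 0. At 1.57 its outer face stands upright.
- cover_hinge (a point): Middle of the cover's hinge line, which runs along the printer's y at x = +105, z = 88 mm in the printer's frame. This point turns with the cover.
- cover_edge (a point): Middle of the cover's free upper front edge: with the cover shut, 146 mm in front of (-x) and 58 mm above the hinge line. From it the flat outer face, 178 mm wide, runs back; it is on top when shut and turns towards the printer's back (+x) as the cover opens. Pushing this face near the edge closes the cover.
- stand: Wooden tool stand, fixed, 70 (x) x 165 (y) x 45 mm tall, origin at the centre of its underside. Three holes in a row along its y, at y = -52, 0 and +52 mm, x = 0, each 9 mm wide and 40 mm deep; the tools stand in them in any order.
- stylus: Embossing stylus upright in a hole of the stand: round red handle 12 mm across, 110 mm long, brass collar at its foot, white band near the top; below it a straight steel shank 6 mm across with a round tip. Origin: underside of the handle (shoulder resting on the stand's top), z towards its top. 0.02 to 0.04 kg. Lift straight up 40 mm or more to clear the stand.
- stylus_tip (a point): End of the stylus's rounded steel tip, 38.5 mm below the stylus's origin.
- stylus_top (a point): Top end of the stylus's handle, 110 mm above its origin.
- brush: Bystander in the stand: brush with a 12 mm blue handle, bristles upward, 128 mm above the stand. Origin at the shoulder as for the stylus.
- loop_tool: Bystander in the stand: clay tool with a 12 mm pale wooden handle and a wire loop upward, 134 mm above the stand. Origin at the shoulder as for the stylus.
- spare_roll: Bystander: spare white label roll standing on end, 68 mm diameter, 70 mm tall, origin at the underside's centre.
- kitchen_roll: Bystander: kitchen paper roll standing on end, 110 mm diameter, 225 mm tall, origin at the underside's centre.
- paint_tube: Bystander: white and black acrylic paint tube standing on its cap, 56 mm wide, 143 mm tall, origin at the underside's centre.
- cottage: Bystander: toy cottage with a green shingled cone roof, 116 mm across, 166 mm tall, origin at the underside's centre.
- glue_gun: Bystander: red hot-glue gun lying on its side, 34 mm high; barrel along its x (from -160 mm, clear glue stick, to +112 mm, brass nozzle), grip to 123 mm on its -y side. Origin under the barrel's middle.

How it is judged:
By the outcome, as a careful person would: the job done as asked, in the order asked, and still so for the second after the job is handed in, while the arm keeps its last pose, push and grip.
It also fails if it takes over 64 s, if anything falls off the work surface, if the arm or the gripper's body presses on something with over 40 N, if the wrist force passes 120 N, or if a joint passes its speed limit or range.

## Working session

There is one attempt and no reset: what is moved stays moved. The work goes in short steps, Python scripts to look and compute and a tool call to move; the robot and the scene stay as the last step left them, time stands still between calls to the robot, and variables do not carry over. Pictures are saved under pics/ and viewed, on a budget of 10 in all, crops included, one or two more only if the job needs it, and the job is handed in when it is done.

Besides the shell and the picture viewer there is one more tool, called as name(argument=value, ...) on one line, values as JSON. send_rows: Moves the arm, as the interface text tells. Its arguments: {"type":"object","properties":{"motion":{"type":"array"},"grip":{"type":"number"}},"required":["motion"]}

```bash
ls; mkdir -p pics; python3 - <<'E'
from cell import *
import cv2,numpy as np
for n in("side","top"):
    p,d=snapshot(n); np.savez(f'{n}0.npz',p=p,d=d); cv2.imwrite(f'pics/{n}0.png',p[:,:,::-1]); c=camera_params(n); print(n,{k:np.round(v,4).tolist() for k,v in c.items()}, (-np.array(c['R']).T@c['t']).round(3))
s=get_state(); print(s['time'],s['tool_pos'],s['eef_rot'],s['ft_force'],s['finger_gap'])
E
```

```text
pics
side {'fx': 591.6847, 'fy': 591.6847, 'cx': 323.7141, 'cy': 236.9275, 'R': [[-0.8243, -0.5659, -0.0165], [-0.2783, 0.4304, -0.8586], [0.493, -0.7032, -0.5123]], 't': [0.469, 0.2762, 1.2321]} [-0.144  1.013  0.876]
top {'fx': 469.0476, 'fy': 469.0476, 'cx': 322.2388, 'cy': 239.4378, 'R': [[0.0232, -0.9997, -0.0066], [-0.9917, -0.0222, -0.1266], [0.1264, 0.0095, -0.9919]], 't': [0.0064, 0.5642, 1.244]} [0.402 0.007 1.305]
0.1 [ 0.26421068 -0.56595455  0.230669  ] [[ 9.06131777e-01  4.22995194e-01 -5.17494204e-04]
 [ 4.22995511e-01 -9.06131122e-01  1.08977757e-03]
 [-7.94692826e-06 -1.20637981e-03 -9.99999272e-01]] [-0.84320768  0.52961999  0.16732532] 0.08535080122943352
```

View pics/side0.png

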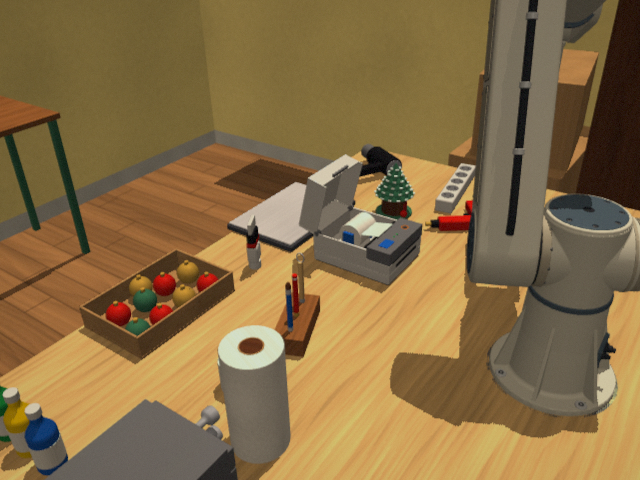

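View pics/top0.png

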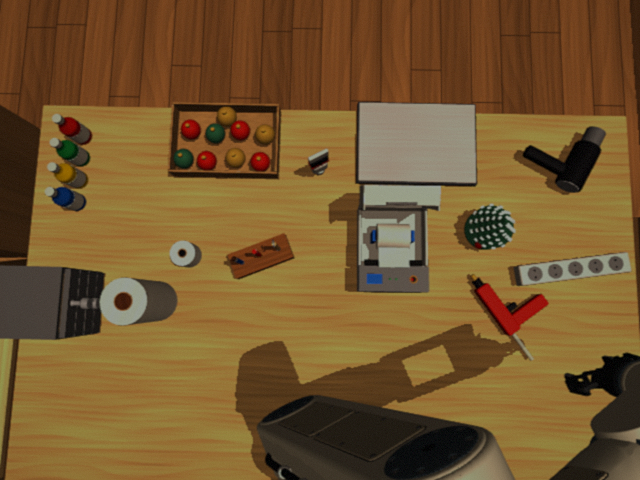

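The side view shows the printer with its cover open at about (365,215), and the stand with the red stylus in its middle hole at about (297,295). In the top view the orange hole is at about (414,280), the blue key at (375,279), the cover band at (400,197) and the stand at (260,256). The printer's front faces the robot.

```bash
cat > h.py <<'E'
from cell import *
import cv2,numpy as np
def ray(n,uv,z):
    c=camera_params(n);R=np.array(c['R']);o=-R.T@c['t']
    uv=np.atleast_2d(uv).astype(float)
    d=np.c_[(uv[:,0]-c['cx'])/c['fx'],(uv[:,1]-c['cy'])/c['fy'],np.ones(len(uv))]@R
    return o+d*((z-o[2])/d[:,2])[:,None]
def cloud(n,D):
    c=camera_params(n);R=np.array(c['R']);v,u=np.mgrid[:480,:640]
    P=np.stack([(u-c['cx'])/c['fx']*D,(v-c['cy'])/c['fy']*D,D],-1)
    return (P-np.array(c['t']))@R
def proj(n,X):
    c=camera_params(n);x=np.atleast_2d(X)@np.array(c['R']).T+c['t']
    return np.c_[x[:,0]/x[:,2]*c['fx']+c['cx'],x[:,1]/x[:,2]*c['fy']+c['cy']]
def blobs(m,minA=5):
    n,l,s,c=cv2.connectedComponentsWithStats(m.astype(np.uint8))
    return [(c[i].round(1).tolist(),s[i].tolist()) for i in range(1,n) if s[i][4]>=minA]
E
python3 - <<'E'
from h import *
p=np.load('top0.npz')['p'];D=np.load('top0.npz')['d']
C=cloud('top',D)
h=cv2.cvtColor(p,cv2.COLOR_RGB2HSV);H,S,V=[h[...,i].astype(int) for i in range(3)]
box=np.zeros((480,640),bool);box[262:295,350:435]=1
o=box&(S>130)&(V>80)&((H<18)|(H>172)); 
for c,s in blobs(o,3): print('orange',c,s,ray('top',c,.097))
for c,s in blobs(box&(S>130)&(H>95)&(H<130),5): print('blue',c,s,ray('top',c,.097))
# deck
dk=box&(abs(C[...,2]-.097)<.006); 
cnt=max(cv2.findContours(dk.astype(np.uint8),0,2)[0],key=cv2.contourArea)
r=cv2.minAreaRect(cnt);b=cv2.boxPoints(r);print('deck px',r);print(ray('top',b,.097).round(4))
# stand top
sb=np.zeros_like(box);sb[225:285,215:305]=1
st=sb&(abs(C[...,2]-.045)<.006)
cnt=cv2.convexHull(np.vstack(cv2.findContours(st.astype(np.uint8),0,2)[0]))
P=ray('top',cnt[:,0],.045);rr=cv2.minAreaRect((P[:,:2]*1000).astype(np.float32));print('stand',rr)
red=sb&(S>140)&((H<5)|(H>172))&(V>90)
for c,s in blobs(red,3): print('red',c,s,C[int(c[1]),int(c[0])], ray('top',c,.155))
# cover cloud
cb=np.zeros_like(box);cb[180:215,355:445]=1
Q=C[cb];Q=Q[(Q[:,2]>.1)];print('cover',Q.min(0),Q.max(0))
for k in range(184,214,3): print(k,C[k,370],C[k,400],C[k,430])
# side
p=np.load('side0.npz')['p'];h=cv2.cvtColor(p,cv2.COLOR_RGB2HSV);H,S,V=[h[...,i].astype(int) for i in range(3)]
sb=np.zeros_like(box);sb[260:330,285:310]=1
Cs=cloud('side',np.load('side0.npz')['d'])
m=sb&(S>150)&((H<5)|(H>172))&(V>60)
for c,s in blobs(m,5): print('sred',c,s,Cs[int(c[1]),int(c[0])])
E
```

```text
orange [352.6, 273.2] [350, 262, 7, 23, 142] [[ 0.47032814 -0.06150174  0.097     ]]
orange [429.8, 263.8] [428, 263, 5, 2, 6] [[ 0.49905562 -0.25989603  0.097     ]]
orange [412.8, 278.9] [409, 275, 9, 8, 40] [[ 0.45924143 -0.21611798  0.097     ]]
orange [352.6, 288.5] [350, 286, 6, 6, 34] [[ 0.43117453 -0.0620891   0.097     ]]
blue [374.0, 278.5] [367, 274, 15, 10, 150] [[ 0.45798669 -0.11662685  0.097     ]]
deck px ((394.0, 276.5), (29.0, 70.0), 90.0)
[[ 0.4996 -0.0776  0.097 ]
 [ 0.5037 -0.2579  0.097 ]
 [ 0.4293 -0.2574  0.097 ]
 [ 0.4252 -0.0786  0.097 ]]
stand ((515.692626953125, 185.51605224609375), (70.73133087158203, 164.92532348632812), 22.34440803527832)
red [253.9, 251.3] [252, 249, 5, 5, 18] [0.51633109 0.18846626 0.15324549] [[0.51546388 0.18593681 0.155     ]]
cover [ 0.40208505 -0.25423805  0.10108037] [0.70078538 0.00705138 1.30542936]
184 [ 7.30449889e-01 -1.12653200e-01  5.20812900e-04] [ 0.72991219 -0.19643605  0.00990506] [ 0.72946129 -0.27902032  0.01883821]
187 [ 0.66249213 -0.09054579  0.24231473] [ 0.66418593 -0.16007198  0.24152162] [ 0.66497138 -0.22882
[... 414 characters left out ...]
 0.63714789 -0.16107287  0.23555397] [ 0.63948749 -0.23145491  0.23182005]
202 [ 0.62960763 -0.09200138  0.23047751] [ 0.62895923 -0.16028401  0.24067405] [ 0.63171145 -0.2307346   0.23487558]
205 [ 0.65318573 -0.10588201  0.08074816] [ 0.65357521 -0.18440869  0.08728295] [ 0.62493216 -0.23102371  0.23338712]
208 [ 0.64764669 -0.1071566   0.06784122] [ 0.64907331 -0.18722118  0.06950449] [ 0.63556439 -0.25053057  0.14534662]
211 [ 0.64595099 -0.11035885  0.0340786 ] [ 0.64817238 -0.19314379  0.03194509] [ 0.65666719 -0.28328377 -0.0023926 ]
sred [294.5, 275.5] [293, 274, 4, 4, 16] [0.51235332 0.19067632 0.15597439]
sred [295.4, 296.3] [293, 280, 6, 33, 130] [0.51327287 0.18978117 0.09919674]
```

send_rows(motion=[[0,0,-0.03,0.109],[0,0,-0.03,0.109],[0,0,-0.03,0.109],[0,0,-0.03,0.109],[0,0,-0.02,0],[0,0,0,0],[0,0,0,0]], grip=0)

```text
time: 0.68
tool_pos: [0.2646, -0.5666, 0.3721]
eef_rot: [[1.0, 0.001, 0.001], [0.001, -1.0, -0.002], [0.001, 0.002, -1.0]]
ft_force: [-0.4, 0.2, -0.4]
finger_gap: 0.0007
```

```bash
python3 - <<'E'
from h import *
s=get_state(); print(s['time'],s['tool_pos'],s['eef_rot'].round(3),s['ft_force'],s['finger_gap'],s['q'])
# cover in the printer frame; hinge from the hole
yaw=.015;R=np.array([[np.cos(yaw),-np.sin(yaw)],[np.sin(yaw),np.cos(yaw)]])
o=np.array([.4592,-.2161])-R@[-.083,-.05]
print('origin',o)
for n in('side','top'):
    D=np.load(n+'0.npz')['d'];C=cloud(n,D).reshape(-1,3)
    l=(C[:,:2]-o)@R;m=(abs(l[:,1])<.08)&(l[:,0]>0)&(l[:,0]<.22)&(C[:,2]>.1)&(C[:,2]<.3)
    q=np.c_[l[m,0]-.105,C[m,2]-.088];r=np.hypot(*q.T)
    i=r>np.percentile(r,98);print(n,m.sum(),q.min(0),q.max(0),np.percentile(r,98),q[i].mean(0))
E
```

```text
0.6833 [ 0.26456272 -0.56659866  0.37209684] [[ 1.     0.001  0.001]
 [ 0.001 -1.    -0.002]
 [ 0.001  0.002 -1.   ]] [-0.41870959  0.20410545 -0.44297932] 0.0007026060292218345 [-6.51093987e+01  1.46729711e+01  8.35714825e+01  2.41300875e-03
  8.16524603e+01  2.48189974e+01]
origin [ 0.54144069 -0.16486067]
side 1198 [-0.10457733  0.01200957] [0.0536437  0.15795481] 0.15658502228030363 [0.00900694 0.15628412]
top 2010 [-0.10152122  0.01206765] [0.02960376 0.16031947] 0.15763592387265193 [0.01567332 0.15727146]
```

send_rows(motion=[[0.034,-0.021,0,0],[0.034,-0.021,0,0],[0.034,-0.021,0,0],[0.034,-0.021,0,0],[0.034,-0.021,0,0],[0.034,-0.021,0,0],[0.034,-0.021,0,0],[0.034,-0.021,0,0]])

```text
time: 1.35
tool_pos: [0.5372, -0.3963, 0.369]
eef_rot: [[1.0, 0.001, -0.003], [0.001, -1.0, 0.002], [-0.003, -0.002, -1.0]]
ft_force: [1.2, -0.9, -0.3]
finger_gap: -0.0001
```

send_rows(motion=[[0.03,-0.033,0,0],[0.03,-0.033,0,0],[0.03,-0.033,0,0],[0.03,-0.033,0,0],[0.03,-0.033,0,0],[0.03,-0.033,0,0],[0.024,-0.033,0,0],[0,0,0,0]])

```text
time: 2.02
tool_pos: [0.7312, -0.173, 0.3677]
eef_rot: [[1.0, 0.007, -0.003], [0.007, -1.0, 0.004], [-0.002, -0.004, -1.0]]
ft_force: [-1.1, -1.2, -0.4]
finger_gap: 0.0002
```

send_rows(motion=[[0.005,0,0.03,0],[0,0,0.03,0],[0,0,0.03,0],[0,0,0.03,0],[0,0,0.03,0],[0,0,0.01,0],[0,0,0,0],[0,0,0,0]])

```text
time: 2.68
tool_pos: [0.733, -0.1801, 0.2109]
eef_rot: [[1.0, 0.001, -0.001], [0.001, -1.0, 0.0], [-0.001, -0.0, -1.0]]
ft_force: [-0.2, -0.3, 0.2]
finger_gap: 0.0
```

```bash
python3 - <<'E'
from h import *
a,_=snapshot('side');cv2.imwrite('pics/s1.png',cv2.resize(a[120:300,280:460],None,fx=3,fy=3)[:,:,::-1])
s=get_state();print(s['time'],s['tool_pos'],s['ft_force'])
E
```

```text
2.7333 [ 0.73385453 -0.18024698  0.21254788] [ 0.14581569 -0.37358185  0.66707046]
```

View pics/s1.png

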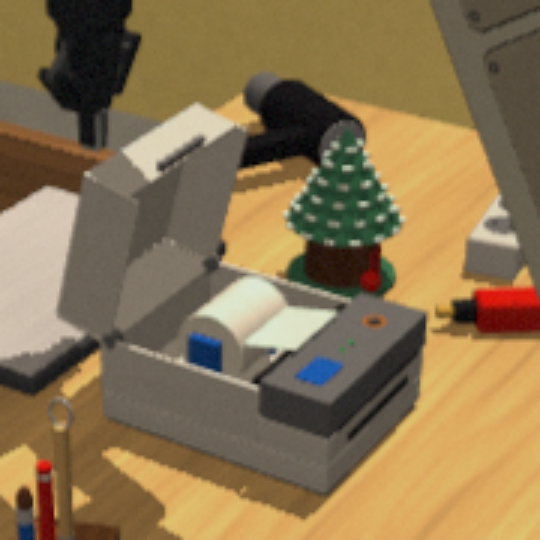

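The printer is clear to the right of the gripper. The shut fingers hang behind the cover's outer face, which is at about (200,150) in the crop, so I'll push toward the robot along the arc.

send_rows(motion=[[-0.012,-0.005,-0.003,0],[-0.012,-0.005,-0.003,0],[-0.012,-0.005,-0.003,0],[-0.009,0,0,0],[-0.009,0,0,0],[-0.009,0,0,0],[-0.009,0,0,0],[-0.009,0,0,0]])

```text
time: 3.4
tool_pos: [0.6529, -0.1657, 0.2219]
eef_rot: [[1.0, 0.001, 0.004], [0.001, -1.0, -0.001], [0.004, 0.001, -1.0]]
ft_force: [1.7, -1.0, 5.6]
finger_gap: 0.0
```

send_rows(motion=[[-0.009,0,0.0005,0],[-0.009,0,0.001,0],[-0.009,0,0.002,0],[-0.009,0,0.002,0],[-0.009,0,0.003,0],[-0.009,0,0.004,0],[-0.008,0,0.005,0],[-0.007,0,0.005,0]])

```text
time: 4.07
tool_pos: [0.5819, -0.165, 0.1972]
eef_rot: [[1.0, 0.001, -0.001], [0.001, -1.0, 0.0], [-0.001, -0.0, -1.0]]
ft_force: [-0.9, -1.1, 4.1]
finger_gap: -0.0003
```

send_rows(motion=[[-0.007,0,0.0055,0],[-0.007,0,0.006,0],[-0.007,0,0.006,0],[-0.006,0,0.006,0],[-0.006,0,0.0065,0],[-0.005,0,0.0065,0],[-0.004,0,0.006,0],[0,0,0.004,0]])

```text
time: 4.73
tool_pos: [0.5396, -0.1648, 0.1501]
eef_rot: [[1.0, 0.001, -0.002], [0.001, -1.0, 0.001], [-0.002, -0.001, -1.0]]
ft_force: [-1.5, -0.5, 2.3]
finger_gap: 0.0001
```

send_rows(motion=[[0,0,0.002,0],[0,0,0.002,0],[0,0,0,0]])

```text
time: 4.98
tool_pos: [0.5413, -0.1651, 0.1469]
eef_rot: [[1.0, 0.001, -0.0], [0.001, -1.0, 0.0], [-0.0, -0.0, -1.0]]
ft_force: [-0.3, -0.6, -0.0]
finger_gap: 0.0005
```

send_rows(motion=[[0,0,0.0015,0],[0,0,0.0015,0],[0,0,0,0]])

```text
time: 5.23
tool_pos: [0.5417, -0.1652, 0.1459]
eef_rot: [[1.0, 0.001, 0.001], [0.001, -1.0, -0.0], [0.001, 0.0, -1.0]]
ft_force: [-6.9, 0.7, 16.3]
finger_gap: -0.0
```

The cover met its stop: 16 N at z = 0.146. Now I'll rise, turn and go to the stylus.

send_rows(motion=[[0,0,-0.02,0],[0,0,-0.03,-0.122],[0,0,-0.03,-0.122],[0,0,-0.03,-0.122],[0,0,-0.03,-0.122],[0,0,-0.02,-0.122],[0,0,0,-0.122],[0,0,0,-0.122]], grip=0.05)

```text
time: 5.9
tool_pos: [0.5425, -0.1654, 0.3064]
eef_rot: [[0.652, 0.758, 0.004], [0.758, -0.652, -0.001], [0.002, 0.004, -1.0]]
ft_force: [0.2, 0.6, -1.2]
finger_gap: 0.0497
```

send_rows(motion=[[0,0,0,-0.122],[0,0,0,-0.122],[0,0,0,-0.122],[0,0,0,-0.122],[0,0,0,-0.122],[0,0,0,-0.122],[0,0,0,-0.122],[0,0,0,-0.122]])

```text
time: 6.57
tool_pos: [0.5416, -0.1651, 0.3044]
eef_rot: [[-0.263, 0.965, 0.001], [0.965, 0.263, -0.0], [-0.0, 0.001, -1.0]]
ft_force: [0.4, -0.2, 0.3]
finger_gap: 0.0501
```

send_rows(motion=[[0,0,0,-0.122],[0,0,0,0],[0,0,0,0]])

```text
time: 6.82
tool_pos: [0.5415, -0.1651, 0.3044]
eef_rot: [[-0.369, 0.929, 0.0], [0.929, 0.369, -0.0], [-0.0, 0.0, -1.0]]
ft_force: [0.7, -0.1, 0.4]
finger_gap: 0.0506
```

send_rows(motion=[[0.034,0.011,0,0],[0.034,0.011,0,0],[0.034,0.011,0,0],[0.034,0.011,0,0],[0.034,0.011,0,0],[0.034,0.011,0,0],[0.034,0.01,0,0],[0.034,0.01,0,0]])

```text
time: 7.48
tool_pos: [0.5194, 0.1211, 0.3045]
eef_rot: [[-0.368, 0.93, 0.001], [0.93, 0.368, 0.0], [-0.0, 0.001, -1.0]]
ft_force: [0.1, 0.3, -0.1]
finger_gap: 0.0502
```

send_rows(motion=[[0.034,0.01,0,0],[0.03,0.01,0,0],[0,0,0,0],[0,0,0,0]])

```text
time: 7.82
tool_pos: [0.5142, 0.1877, 0.3042]
eef_rot: [[-0.372, 0.928, 0.0], [0.928, 0.372, -0.0], [-0.0, 0.0, -1.0]]
ft_force: [-0.1, -0.4, -0.5]
finger_gap: 0.05
```

```bash
python3 - <<'E'
from h import *
a,d=snapshot('side');t,dt=snapshot('top');np.savez('s2.npz',p=a,d=d,t=t,dt=dt)
im=np.hstack([cv2.resize(a[150:310,250:450],(400,320)),cv2.resize(t[150:310,230:430],(400,320))]);cv2.imwrite('pics/s2.png',im[:,:,::-1])
s=get_state();print(s['time'],s['tool_pos'],s['ft_force'])
C=cloud('top',dt)
b=(C[...,0]>.5)&(C[...,0]<.65)&(C[...,1]>-.23)&(C[...,1]<-.1)&(C[...,2]>.09)&(C[...,2]<.4)
print('cover z by x',[(x,np.median(C[b&(abs(C[...,0]-x)<.006)][:,2]).round(4)) for x in(.51,.53,.55,.57,.59,.61,.63)])
E
```

```text
7.9167 [0.51432438 0.18576712 0.30420519] [-0.19011902 -1.90098702  0.46707581]
cover z by x [(0.51, np.float64(0.1456)), (0.53, np.float64(0.146)), (0.55, np.float64(0.1461)), (0.57, np.float64(0.1462)), (0.59, np.float64(0.146)), (0.61, np.float64(0.1462)), (0.63, np.float64(0.1455))]
```

View pics/s2.png

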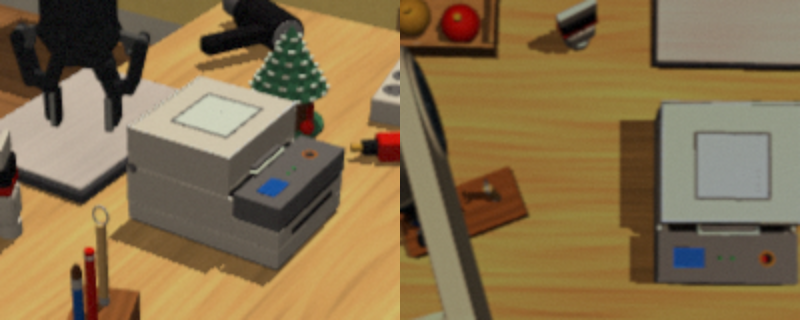

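The cover is flat at z = 0.146 across its length, so it is shut. The fingers are above the stand, and the stylus is the middle tool. Descending.

send_rows(motion=[[0,0.0015,0.03,0],[0,0,0.03,0],[0,0,0.03,0],[0,0,0.03,0],[0,0,0.03,0],[0,0,0.025,0],[0,0,0.016,0],[0,0,0,0]])

```text
time: 8.58
tool_pos: [0.5138, 0.1845, 0.11]
eef_rot: [[-0.37, 0.929, -0.005], [0.929, 0.37, -0.002], [-0.0, -0.006, -1.0]]
ft_force: [-0.6, -0.4, -0.3]
finger_gap: 0.0501
```

send_rows(motion=[[0,0,0,0],[0,0,0,0]])

```text
time: 8.75
tool_pos: [0.5167, 0.1863, 0.1145]
eef_rot: [[-0.371, 0.929, 0.001], [0.929, 0.371, 0.0], [-0.0, 0.001, -1.0]]
ft_force: [0.1, -0.3, 0.3]
finger_gap: 0.0502
```

```bash
python3 - <<'E'
from h import *
a,d=snapshot('side')
cv2.imwrite('pics/s3.png',cv2.resize(a[220:370,230:380],(600,600))[:,:,::-1])
s=get_state();print(s['time'],s['tool_pos'],s['ft_force'])
E
```

```text
8.8 [0.51691237 0.18652556 0.11476891] [-0.15771307  0.31462947 -0.36378614]
```

View pics/s3.png

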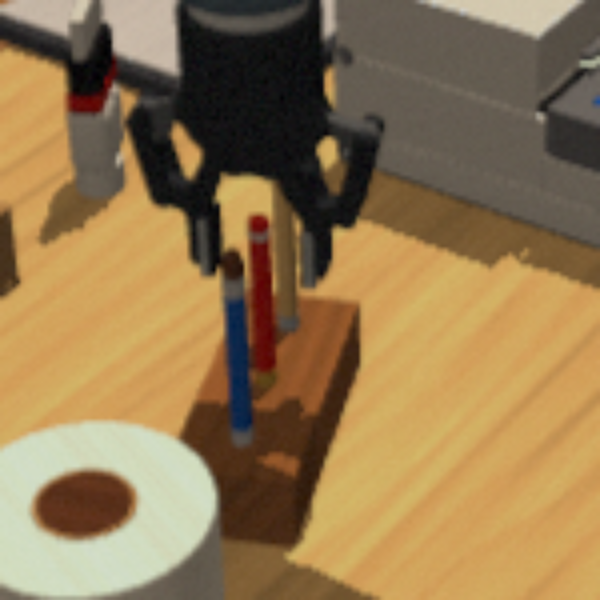

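The red handle, with its top at about (258,222), is centred between the fingers at (205,240) and (315,255). Neither neighbour is touched. Closing.

send_rows(motion=[[0,0,0,0],[0,0,0,0],[0,0,0,0],[0,0,0,0],[0,0,0,0],[0,0,0,0]], grip=0)

```text
time: 9.3
tool_pos: [0.5162, 0.187, 0.1141]
eef_rot: [[-0.373, 0.928, 0.001], [0.928, 0.373, 0.0], [-0.0, 0.001, -1.0]]
ft_force: [-0.3, 0.1, 6.4]
finger_gap: 0.0106
```

send_rows(motion=[[0,0,-0.008,0],[0,0,-0.01,0],[0,0,-0.015,0],[0,0,-0.02,0],[0,0,-0.02,0],[0,0,-0.02,0],[0,0,-0.02,0],[0,0,-0.02,0]])

```text
time: 9.97
tool_pos: [0.5156, 0.1867, 0.2483]
eef_rot: [[-0.373, 0.928, 0.001], [0.928, 0.373, 0.0], [-0.0, 0.001, -1.0]]
ft_force: [-0.1, 0.1, 0.6]
finger_gap: 0.0105
```

send_rows(motion=[[0,0,-0.02,0],[0,0,-0.02,0],[0,0,-0.015,0],[0,0,0,0],[0,0,0,0]])

```text
time: 10.38
tool_pos: [0.516, 0.1869, 0.3024]
eef_rot: [[-0.373, 0.928, 0.002], [0.928, 0.373, 0.001], [-0.0, 0.002, -1.0]]
ft_force: [0.3, -0.0, -1.3]
finger_gap: 0.0105
```

send_rows(motion=[[-0.029,-0.017,0,0],[-0.029,-0.017,0,0],[-0.029,-0.017,0,0],[-0.029,-0.017,0,0],[-0.029,-0.017,0,0],[-0.029,-0.017,0,0],[-0.029,-0.017,0,0],[-0.029,-0.017,0,0]])

```text
time: 11.05
tool_pos: [0.4747, -0.0806, 0.3001]
eef_rot: [[-0.373, 0.928, -0.002], [0.928, 0.373, 0.0], [0.001, -0.002, -1.0]]
ft_force: [0.2, -0.0, 0.5]
finger_gap: 0.0108
```

send_rows(motion=[[-0.029,-0.017,0,0],[-0.029,-0.017,0,0],[-0.029,-0.017,0,0],[-0.029,-0.016,0,0],[0,0,0.02,0],[0,0,0.02,0],[0,0,0,0],[0,0,0,0]])

```text
time: 11.72
tool_pos: [0.4559, -0.2113, 0.2598]
eef_rot: [[-0.373, 0.928, -0.004], [0.928, 0.373, 0.002], [0.003, -0.003, -1.0]]
ft_force: [0.9, -0.2, 0.0]
finger_gap: 0.0105
```

```bash
python3 - <<'E'
from h import *
a,d=snapshot('side');t,dt=snapshot('top');np.savez('s4.npz',p=a,d=d,t=t,dt=dt)
im=np.hstack([cv2.resize(a[180:280,355:455],(400,400)),cv2.resize(t[230:310,355:435],(400,400))]);cv2.imwrite('pics/s4.png',im[:,:,::-1])
s=get_state();print(s['time'],s['tool_pos'],s['ft_force'],s['eef_rot'][:2,:2])
E
```

```text
11.8167 [ 0.4573244  -0.21162672  0.26175714] [-0.57210364  0.46247858  0.53216897] [[-0.37330129  0.92771016]
 [ 0.92771016  0.37330129]]
```

View pics/s4.png

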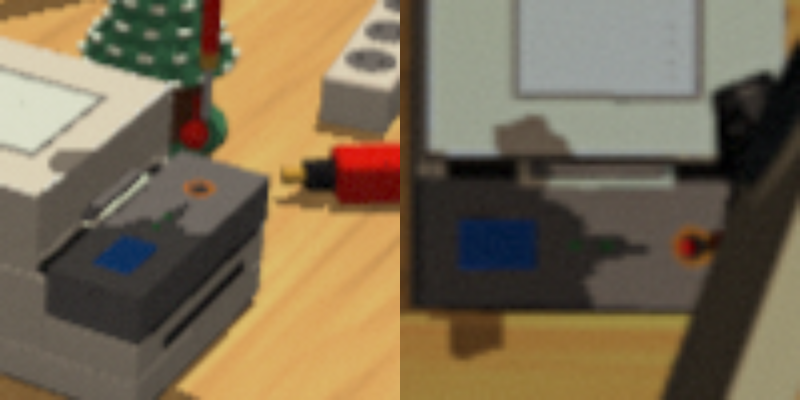

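The orange rim is at about side px (404.7,227), and the stylus hangs just above it with its shank foot near (406,208). In the top view the arm partly covers the stylus. I'll measure both from the side view.

```bash
python3 - <<'E'
from h import *
f=np.load('s4.npz')
def hsv(p):
    h=cv2.cvtColor(p,cv2.COLOR_RGB2HSV);return [h[...,i].astype(int) for i in range(3)]
for n,k,box in(('side','p',(220,235,395,415)),('top','t',(270,290,403,420))):
    H,S,V=hsv(f[k]);b=np.zeros((480,640),bool);b[box[0]:box[1],box[2]:box[3]]=1
    m=b&(S>120)&((H<18)|(H>172))&(V>70)
    cnt=max(cv2.findContours(m.astype(np.uint8),0,1)[0],key=len);e=cv2.fitEllipse(cv2.convexHull(cnt))
    print(n,'rim',e,ray(n,e[0],.097).round(4), blobs(m,3))
p=f['p'];H,S,V=hsv(p);C=cloud('side',f['d'])
TCP=np.array([.4573,-.2116])
for z in (.24,.23,.22,.21,.20,.19,.18,.17,.16,.15): print(z,proj('side',[*TCP,z]).round(1))
for r in range(176,214,3):
    print(r,[tuple(p[r,c]) for c in range(402,413)], )
b=np.zeros((480,640),bool);b[150:200,398:418]=1
m=b&(S>140)&((H<6)|(H>172))&(V>50)
for r in range(170,200,3):
    c=np.where(m[r])[0]
    if len(c): print('red',r,c.min(),c.max(),np.median(C[r,c],axis=0).round(4), ray('side',(c.mean(),r),np.median(C[r,c,2])).round(4))
# shank: points in the air near the TCP
q=(np.hypot(C[...,0]-TCP[0],C[...,1]-TCP[1])<.02)&(C[...,2]>.11)&(C[...,2]<.25)
for lo in np.arange(.14,.25,.01):
    w=q&(C[...,2]>lo)&(C[...,2]<lo+.01)
    if w.sum(): print('pts',lo.round(2),w.sum(),C[w].mean(0).round(4))
E
```

```text
side rim ((404.5578308105469, 226.5908660888672), (3.8325037956237793, 7.307714939117432), 87.6100082397461) [[ 0.4569 -0.2161  0.097 ]] [([404.6, 226.5], [401, 225, 8, 4, 21])]
top rim ((413.23211669921875, 278.88323974609375), (7.845096111297607, 8.652643203735352), 123.69746398925781) [[ 0.4593 -0.2172  0.097 ]] [([412.6, 279.0], [409, 275, 9, 9, 45])]
0.24 [[406.6 177.8]]
0.23 [[406.4 181.4]]
0.22 [[406.2 185. ]]
0.21 [[406.  188.6]]
0.2 [[405.7 192.1]]
0.19 [[405.5 195.6]]
0.18 [[405.3 199.1]]
0.17 [[405.1 202.6]]
0.16 [[404.9 206.1]]
0.15 [[404.7 209.5]]
176 [(np.uint8(60), np.uint8(72), np.uint8(57)), (np.uint8(73), np.uint8(98), np.uint8(74)), (np.uint8(115), np.uint8(112), np.uint8(80)), (np.uint8(178), np.uint8(131), np.uint8(77)), (np.uint8(125), np.uint8(69), np.uint8(39)), (np.uint8(101), np.uint8(13), np.uint8(11)), (np.uint8(103), np.uint8(9), np.uint8(5)), (np.uint8(100), np.uint8(17), np.uint8(11)), (np.uint8(136), np.uint8(74), np.uint8(43)), (np.uint8(208), np.uint8(154), np.uint8(89)), (np.uint8(220), np.uint8(165), np.uint8(94))]
179 [(np.uint8(46), np.uint8(83),
[... 6151 characters left out ...]
-0.2088  0.2388] [[ 0.4533 -0.2088  0.2388]]
red 182 406 409 [ 0.4528 -0.2084  0.2313] [[ 0.4522 -0.2077  0.2313]]
red 185 406 409 [ 0.452  -0.2082  0.2228] [[ 0.452  -0.2082  0.2228]]
red 188 406 409 [ 0.4526 -0.2106  0.2135] [[ 0.4524 -0.2101  0.2135]]
red 191 406 408 [ 0.4532 -0.212   0.2046] [[ 0.4535 -0.2106  0.2046]]
pts 0.15 4 [ 0.4543 -0.2097  0.156 ]
pts 0.16 8 [ 0.4539 -0.2099  0.1644]
pts 0.17 12 [ 0.4534 -0.2086  0.1744]
pts 0.18 7 [ 0.4531 -0.2091  0.1847]
pts 0.19 13 [ 0.4528 -0.2075  0.1952]
pts 0.2 21 [ 0.4521 -0.208   0.2047]
pts 0.21 15 [ 0.4529 -0.207   0.2153]
pts 0.22 18 [ 0.4534 -0.2071  0.2244]
pts 0.23 21 [ 0.453  -0.2073  0.2351]
pts 0.24 11 [ 0.4515 -0.2067  0.2464]
```

send_rows(motion=[[-0.0044,-0.0005,0,0],[0,0,0.015,0],[0,0,0.015,0],[0,0,0.011,0],[0,0,0,0],[0,0,0,0],[0,0,0,0]])

```text
time: 12.4
tool_pos: [0.4588, -0.2163, 0.2211]
eef_rot: [[-0.373, 0.928, 0.001], [0.928, 0.373, -0.0], [-0.001, 0.001, -1.0]]
ft_force: [0.6, 0.2, 0.2]
finger_gap: 0.0105
```

```bash
python3 - <<'E'
from h import *
a,d=snapshot('side');t,dt=snapshot('top');np.savez('s5.npz',p=a,d=d,t=t,dt=dt)
im=np.hstack([cv2.resize(a[195:245,380:430],(400,400)),cv2.resize(t[255:305,390:440],(400,400))]);cv2.imwrite('pics/s5.png',im[:,:,::-1])
s=get_state();T=s['tool_pos'];print(s['time'],T,s['ft_force'])
C=cloud('side',d);q=(np.hypot(C[...,0]-T[0],C[...,1]-T[1])<.02)&(C[...,2]>.108)
for lo in np.arange(.11,.2,.01):
    w=q&(C[...,2]>lo)&(C[...,2]<lo+.01)
    if w.sum(): print('pts',lo.round(2),w.sum(),C[w].mean(0).round(4),np.argwhere(w)[:,1].mean())
b=(C[...,2]>.085)&(C[...,2]<.11)&(C[...,0]>.43)&(C[...,0]<.48)&(C[...,1]>-.25)&(C[...,1]<-.09);print('deck',np.median(C[b],0))
print(proj('side',[*T[:2],.097]),proj('top',[*T[:2],.097]))
E
```

```text
12.5 [ 0.45886932 -0.21636973  0.22122134] [0.25307009 0.36938706 0.07969581]
pts 0.11 3 [ 0.4571 -0.2147  0.1185] 404.6666666666667
pts 0.12 7 [ 0.4569 -0.2137  0.1261] 404.7142857142857
pts 0.13 10 [ 0.4568 -0.2135  0.1354] 404.9
pts 0.14 7 [ 0.4567 -0.2145  0.144 ] 405.2857142857143
pts 0.15 9 [ 0.4565 -0.2137  0.1539] 405.44444444444446
pts 0.16 13 [ 0.4555 -0.2109  0.1641] 405.46153846153845
pts 0.17 21 [ 0.4553 -0.2121  0.1751] 406.0
pts 0.18 17 [ 0.4565 -0.2119  0.1855] 405.7647058823529
pts 0.19 15 [ 0.4566 -0.2134  0.1945] 406.2
deck [ 0.45367559 -0.16452293  0.09772598]
[[403.9285021 226.3415466]] [[412.89842347 279.04758696]]
```

View pics/s5.png

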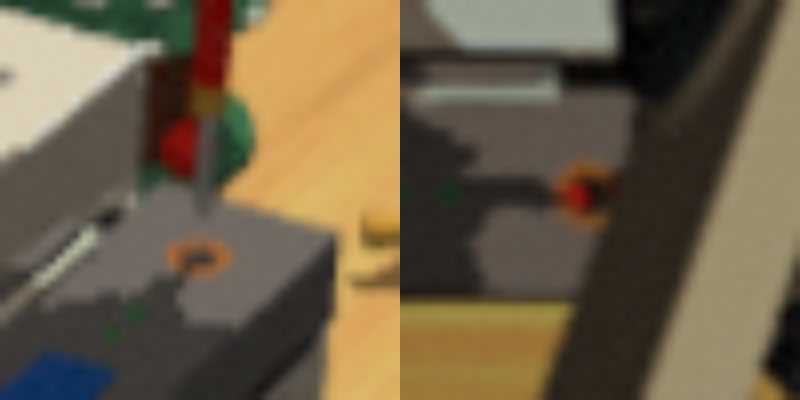

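The stylus tip is at about side crop (205,205), directly above the rim at (199,258). The top view shows the rim at (585,195) with the red button visible, and the calculated offset is about 1 mm. Lowering.

send_rows(motion=[[0,0,0.008,0],[0,0,0.006,0],[0,0,0.004,0],[0,0,0.002,0],[0,0,0.002,0],[0,0,0,0]])

```text
time: 13.0
tool_pos: [0.458, -0.216, 0.1978]
eef_rot: [[-0.373, 0.928, -0.001], [0.928, 0.373, 0.0], [0.001, -0.001, -1.0]]
ft_force: [1.0, 0.4, 0.5]
finger_gap: 0.0104
```

send_rows(motion=[[0,0,0.002,0],[0,0,0.002,0],[0,0,0.002,0],[0,0,0,0],[0,0,0,0]])

```text
time: 13.42
tool_pos: [0.4582, -0.2161, 0.1922]
eef_rot: [[-0.373, 0.928, -0.0], [0.928, 0.373, 0.0], [0.0, -0.0, -1.0]]
ft_force: [0.2, 0.4, -0.4]
finger_gap: 0.0102
```

send_rows(motion=[[0,0,0.0015,0],[0,0,0.0015,0],[0,0,0,0],[0,0,0,0]])

```text
time: 13.75
tool_pos: [0.4585, -0.2162, 0.1894]
eef_rot: [[-0.373, 0.928, 0.0], [0.928, 0.373, -0.0], [-0.0, 0.0, -1.0]]
ft_force: [1.0, 0.2, 2.1]
finger_gap: 0.01
```

send_rows(motion=[[0,0,0.0015,0],[0,0,0.0015,0],[0,0,0,0],[0,0,0,0]])

```text
time: 14.08
tool_pos: [0.4585, -0.2162, 0.1864]
eef_rot: [[-0.373, 0.928, 0.0], [0.928, 0.373, -0.0], [-0.0, 0.0, -1.0]]
ft_force: [1.3, -0.2, 3.6]
finger_gap: 0.0104
```

send_rows(motion=[[0,0,0.001,0],[0,0,0.001,0],[0,0,0,0],[0,0,0,0]])

```text
time: 14.42
tool_pos: [0.4587, -0.2163, 0.1848]
eef_rot: [[-0.373, 0.928, 0.001], [0.928, 0.373, -0.0], [-0.001, 0.001, -1.0]]
ft_force: [-0.5, -0.3, 8.9]
finger_gap: 0.0107
```

send_rows(motion=[[0,0,0.0007,0],[0,0,0,0],[0,0,0,0],[0,0,0,0],[0,0,0,0],[0,0,0,0]])

```text
time: 14.92
tool_pos: [0.4589, -0.2165, 0.1846]
eef_rot: [[-0.373, 0.928, 0.001], [0.928, 0.373, -0.001], [-0.001, 0.001, -1.0]]
ft_force: [-1.3, 0.0, 12.1]
finger_gap: 0.0109
```

send_rows(motion=[[0,0,0,0],[0,0,0,0],[0,0,0,0],[0,0,0,0],[0,0,0,0],[0,0,0,0],[0,0,0,0],[0,0,0,0]])

```text
time: 15.58
tool_pos: [0.4589, -0.2165, 0.1846]
eef_rot: [[-0.373, 0.928, 0.001], [0.928, 0.373, -0.001], [-0.001, 0.001, -1.0]]
ft_force: [-1.5, -0.3, 12.7]
finger_gap: 0.0106
```

```bash
python3 - <<'E'
from h import *
a,d=snapshot('side');t,dt=snapshot('top')
im=np.hstack([cv2.resize(a[180:260,360:440],(400,400)),cv2.resize(t[220:420,230:430],(400,400))]);cv2.imwrite('pics/s6.png',cv2.resize(a[150:350,240:460],None,fx=2.7,fy=2.7)[:,:,::-1])
C=cloud('top',dt);b=(C[...,0]>.5)&(C[...,0]<.64)&(C[...,1]>-.2)&(C[...,1]<-.09)&(C[...,2]>.09)&(C[...,2]<.2)
print('cover',[(x,np.median(C[b&(abs(C[...,0]-x)<.006)][:,2]).round(4)) for x in(.51,.55,.59,.63)])
s=get_state();print(s['time'],s['tool_pos'],s['ft_force'],s['finger_gap'])
E
```

```text
cover [(0.51, np.float64(0.1457)), (0.55, np.float64(0.1459)), (0.59, np.float64(0.1461)), (0.63, np.float64(0.1455))]
15.6833 [ 0.45888641 -0.21646652  0.18461086] [-1.95097652  0.18422884 12.19498307] 0.01073653444214171
```

View pics/s6.png

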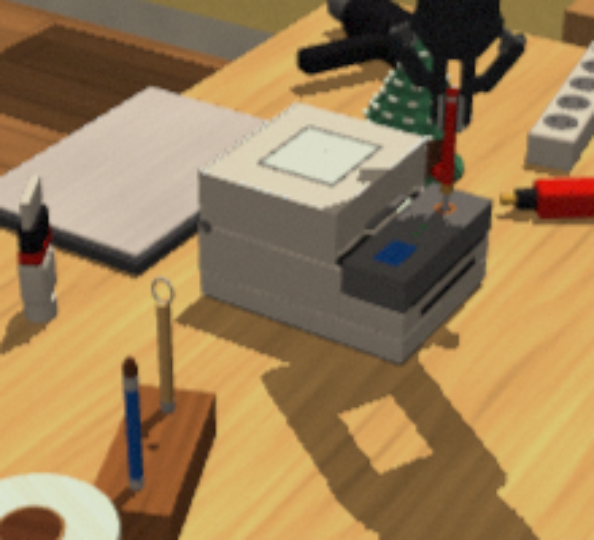

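The stylus shank is in the orange hole at about (448,210) and the cover is shut. The brush and loop tool are still in the stand. A steady 12 N holds the button at its stop, so I'm handing in.

```bash
python3 -c "
from cell import *
print(finish_job())"
```

```text
the job is handed in; nothing more can be done
None
```

The job is handed in. The cover is shut, and the arm still grips the red stylus with its tip through the orange-rimmed hole, holding the reset button down.

- **Cover:** I pushed it shut with the closed fingers and pressed until it met its stop at about 16 N. Depth readings put its top flat at about 0.146 m, both right after closing and just before hand-in.
- **Reset button:** The tip met the button about where expected, 15 mm below the hole's mouth. The tool then went down another 5 mm, and the force rose from 2 N to a steady 12 N. About 5 N holds the button fully down, so it should be at its end stop; I could not see the button itself to confirm.
- **Grip:** It held steady, with the fingers about 10.5 mm apart on the 12 mm handle.
- **Other objects:** The last picture shows the brush and loop tool still upright in the stand, and everything else in that view looked undisturbed.

It took about 16 s of the 64 s allowed, and no check failed. The two cameras differed by about 2.5 mm on the hole's position, within the hole's 3 mm clearance.

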